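Close the refill tap: nest the drip pail, push the cover sleeve home

ROBOT

A 7-joint arm with a two-finger parallel gripper is mounted at the origin on the work surface. World frame = base frame: x ahead of the robot, y to its left, z up, the work surface at z = 0. Lengths are in m, angles in degrees, forces in N, time in s.
With the tool pointing down it reaches from about 0.4 to 0.875 m from the base axis. Payload 6.5 kg.
Tool frame: the origin (TCP) lies midway between the tips of the shut fingers; the grasp point (between the pads) lies grip_point_offset behind it (grip_point_offset is the distance from the TCP to the grasp point, in m); z points along the fingers, y is the line along which they close (so a half turn about z gives the same grasp; the last joint's range is limited). The gripper opens to 88 mm and grips with 3 to 60 N. Pads are 18 mm wide; open, the fingers measure 123 mm over their backs; the gripper's body (75 mm by 187 mm) begins 45 mm behind the grasp point.
Start: joints at [62.842, 30.733, -0.252, 88.115, 0.149, 61.152, -4.079], TCP at [0.258, -0.597, 0.239] pointing down, gripper open.
Joint ranges: [-154.64, 154.64], [-21.42, 123.67], [-72.66, 72.17], [13.99, 137.28], [-74.86, 254.86], [10.95, 109.41], [-158.01, 158.01]. Speed limits (degrees/s): [136.94, 136.94, 180, 180, 180, 180, 180].

INTERFACE

Orientations are given as [roll, pitch, yaw] about the fixed x, y, z axes, in that order (R = Rz(yaw) Ry(pitch) Rx(roll)).
In Python, from rig import read_state, read_camera, camera_params, job_done, grip_point_offset gives the robot as it stands.
- The arm moves only by the tool arm_command, never from a script. Its argument "targets" is a list of rows, each a list of 4 numbers: the shift along the tool's x, y, z in shares of 30 cm (1.0 is 30 cm), then the turn about the tool's z in fractions of the full range, 1 being 60 degrees. A call has exactly 8 rows; each row is the pose to reach, as a shift and turn from the pose commanded when the call began, along the tool's axes at that moment; what a row does not reach only later rows make up. A row lasts 1/12 s, in which the tool goes at most 41.7 mm and 7.16 degrees, less where a joint would pass 70% of its speed; a pose out of reach is approached as far as the arm can. A shift or turn number past 1, either way, is cut back to 1. A call with a gripper value outside its range is refused whole. "gripper" is the finger opening in mm, from 0 to 88.1, set as the call begins (left out, the last holds). The fingers move at their own pace and stop on an object; "newtons" is the grip in N (left out, the last holds). Time passes only in rows, so rows that repeat a pose let the fingers close, or fill a call up. It gives the time, the measured TCP pose, the force, the opening and the grip force at its end, in the units of the state.
- read_state(): the state, without advancing time (a new reading comes with each control period).
- read_camera(name): name is "side" or "top"; returns the picture (480x640x3 uint8, red, green, blue); there is no depth.
- camera_params(name): a dict with "vertical_fov" (degrees; the focal length in pixels is half the picture's height over the tangent of half this angle, whatever the lens; pixels are square), "cx", "cy" (the principal point, pixels), "world_to_cam" (4x4, takes a point from world to camera coordinates). Camera axes: x right, y down, z forward; pixel columns grow to the right and rows downward; lengths in m; the calibration is good to about 2 mm. A picture is of the moment at which its call begins. camera_params takes no time and is no camera call.
- job_done(): hands the job in; it is judged then, once.
The state is a dict: "time": time; "joint_pos": joint angles; "qvel": joint speeds; "joint_torque": joint torques, N m; "ee_pos": TCP position; "tcp_rot": TCP orientation; "contact_force": force on the tool from outside, world axes, zero at the start; "torque": the same for the moment, N m; "grip_width": finger opening in m; "grasp_force": force on a finger pad.
Only numpy, scipy, OpenCV 4.12 (cv2) and the standard library are available. Lean on these libraries where they do the work, as an engineer would, in place of code of your own. Each camera call takes 0.05 s, during which the arm holds its last target. There are 200 camera calls.

TASK

Close the refill tap for the night: take the empty drip pail out of the tray in front of the tap and nest it upright, fully down, in the matching empty pail that stands on the counter. Also push the white cover sleeve along its tray, without lifting it out, onto the tap's steel spigot until its mouth is home against the tap body. Leave the receiving pail about where it stands, and everything else on the counter undisturbed.

Things in the scene. Friction and masses are not known exactly. Their poses are not given: they have to be found in the camera images.
- station: Fixed tap station: tray, tap and vat. Origin on the counter (z=0) under the flat front face of the white tap body; z up; +x is the push direction, from the tray's open rear end to the tap; y across. The tap body spans x 0 to 40 mm, 56 mm wide, 64 mm high, blue cap on top up to 76 mm. Coordinates below named 'station' are in this frame.
- tray_end (a point): Middle of the tray's open rear end, station (-345, 0, 8) mm, on the tray floor (8 mm thick, 104 mm wide, x -345 to 0). Two steel guide rails, 6 mm thick, tops 33 mm above the counter. Clear width between them: 84 mm from the open end to x=-190, narrowing to 59 mm at x=-150, then 59 mm up to the tap.
- spigot_tip (a point): Centre of the tip of the tap's fixed horizontal steel spigot, station (-60, 0, 36) mm. The spigot points to station -x, is 60 mm long and 35 mm in diameter, narrowing to 25 mm over the last 10 mm.
- vat_top (a point): Centre of the lid of the fixed amber glass vat behind the tap, station (115, 0, 194) mm; the vat is 164 mm across at its foot and 144 mm above it.
- sleeve: Loose cover sleeve: white tube, square blue ends, 100 mm long, about 0.2 kg (varies). Origin: centre of its underside, 8 mm above the counter on the tray floor; x along the tube to the open mouth, z up. Tube 50 mm outside, bore 40 mm, axis 28 mm up. Starts in the wide part of the tray, up to 8 mm off centre, 0.1 rad askew, mouth to the tap. It slides freely; the rails centre it.
- sleeve_mouth (a point): Centre of the sleeve's open mouth, (50, 0, 28) mm in the sleeve's frame; a 56 x 56 mm square end. Home: touching the tap body's face, station x=0.
- sleeve_back (a point): Centre of the sleeve's rear end, (-50, 0, 28) mm in the sleeve's frame: a closed flat blue plate, 56 x 56 mm, to push on. Home: at station x=-100 mm.
- drip_pail: The loose drip pail: bare steel, tapered, 80 mm high, 66 mm across the rim, 44 mm across the base, wall 2.5 mm, 0.12 kg, no handle; its inner floor lies 34 mm above its underside. Origin: centre of its underside, z up. It starts upright on the tray floor between the sleeve and the spigot.
- stack_pail: The receiving pail, identical to the drip pail, loose, standing upright on the open counter to the right of the station (negative world y). Origin: centre of its underside, z up. A pail nested in it rests on its inner floor, 34 mm higher, with about 1 to 2 mm of play at the base.
- amber_jar: Bystander: amber jar with black lid, 60 mm across, 65 mm high, on the counter near the receiving pail (they may have changed places). Origin: centre of underside.
- cream_jar: Bystander: small white jar, 56 mm across, 55 mm high, beside the tray. Origin: centre of underside.
- brown_bottle: Bystander: amber bottle, 48 mm across, 110 mm high, beside the tray's rear. Origin: centre of underside.
- tin: Bystander: flat aluminium tin, 70 mm across, 28 mm high, beside the tray's rear. Origin: centre of underside.
- scoop: Bystander: steel spoon-like scoop, about 200 mm long, lying along its x axis beside the tray, low. Origin: on the counter, near its middle.
- green_bottle: Bystander: green bottle, 60 mm across, 150 mm high, beside the vat. Origin: centre of underside.
Mind the look-alikes: they are no part of the job. Leave any pink, purple or turquoise look-alike of the sleeve alone.

How it is judged:
By the outcome, as a careful person would: the job done as asked, in the order asked, and still so for the second after the job is handed in, with the robot touching nothing.
It also fails if it takes over 61 s, if anything falls off the work surface, if the arm or the gripper's body presses on something with over 40 N, if the wrist force passes 120 N, or if a joint passes its speed limit or range.

## Working session

There is one attempt and no reset: what is moved stays moved. The work goes in short steps, Python scripts to look and compute and a tool call to move; the robot and the scene stay as the last step left them, time stands still between calls to the robot, and variables do not carry over. Pictures are saved under pics/ and viewed, at most 10 in all, crops included, and the job is handed in when it is done.

Besides the shell and the picture viewer there is one more tool, called in YAML: its name, and indented under it one key for each argument. arm_command: Moves the arm, as the interface text tells. Its arguments: {"type":"object","properties":{"targets":{"type":"array","items":{"type":"array","items":{"type":"number"}}},"gripper":{"type":"number"},"newtons":{"type":"number"}},"required":["targets"]}

```bash
mkdir -p pics; python3 - <<'E'
from rig import *
import cv2
for n in("side","top"):
    cv2.imwrite(f"pics/{n}0.png",read_camera(n)[:,:,::-1]); p=camera_params(n); print(n,p)
s=read_state();print(s["time"],s["ee_pos"],s["tcp_rot"],s["grip_width"]);print(grip_point_offset)
E
```

```text
side {'vertical_fov': 54.92239070913327, 'cx': 321.5842860410939, 'cy': 239.95517266833005, 'world_to_cam': array([[-0.95051689, -0.31031413, -0.01492602,  0.51989393],
       [-0.17678183,  0.57975447, -0.79538226,  0.24323337],
       [ 0.25547178, -0.75338562, -0.60592432,  0.92597237],
       [ 0.        ,  0.        ,  0.        ,  1.        ]])}
top {'vertical_fov': 42.085021046389, 'cx': 323.35848572812296, 'cy': 231.4523263821427, 'world_to_cam': array([[-6.76716623e-02, -9.97707463e-01, -6.03041550e-04,
        -4.95039037e-03],
       [-9.77627848e-01,  6.64303486e-02, -1.99576549e-01,
         5.83341406e-01],
       [ 1.99159073e-01, -1.29161266e-02, -9.79882053e-01,
         1.26968219e+00],
       [ 0.00000000e+00,  0.00000000e+00,  0.00000000e+00,
         1.00000000e+00]])}
0.1 [ 0.25754668 -0.59619842  0.23792947] [-1.79911336e+02  6.63440505e-03  2.33703357e+01] 0.08796663471227183
0.0187
```

View pics/side0.png

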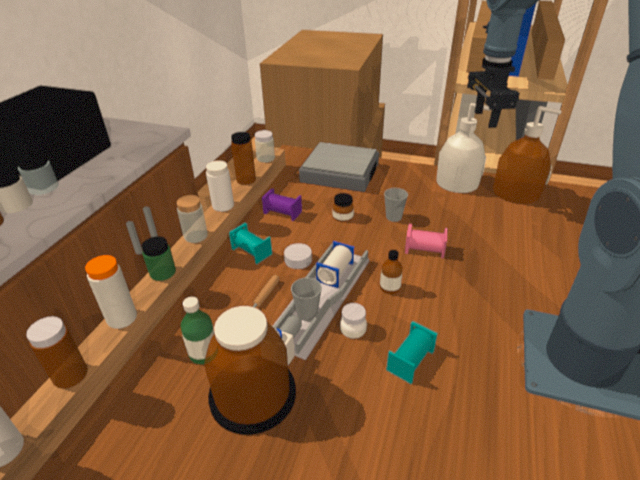

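View pics/top0.png

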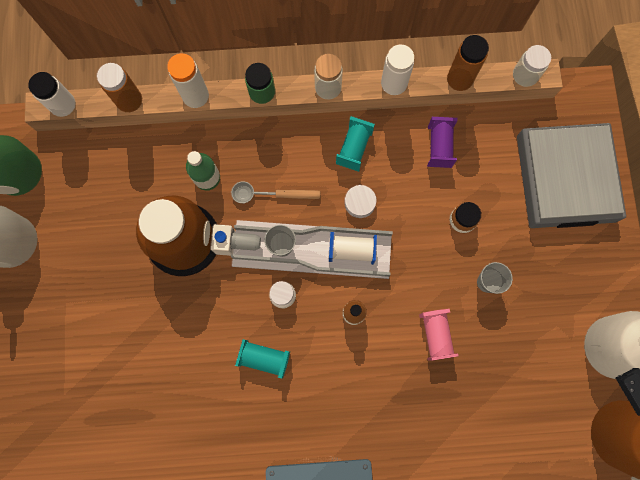

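The top view shows the drip pail near (280,240), the sleeve at (353,250), the tap at (222,238), the receiving pail at (496,278), and the amber jar at (467,217). Next I'll zoom in.

```bash
python3 - <<'E'
import cv2,numpy as np
t=cv2.imread("pics/top0.png")
a=cv2.resize(t[205:295,200:400],None,fx=4,fy=4,interpolation=cv2.INTER_CUBIC)
b=cv2.resize(t[245:305,465:525],None,fx=4,fy=4,interpolation=cv2.INTER_CUBIC)
c=np.zeros((600,800,3),np.uint8);c[:360]=a;c[360:600,:240]=b
s=cv2.imread("pics/side0.png")
c[360:600,250:490]=cv2.resize(s[180:240,365:425],None,fx=4,fy=4,interpolation=cv2.INTER_CUBIC)
c[360:600,500:740]=cv2.resize(s[270:330,275:335],None,fx=4,fy=4,interpolation=cv2.INTER_CUBIC)
cv2.imwrite("pics/crop0.png",c)
E
```

```text
(no output)
```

View pics/crop0.png

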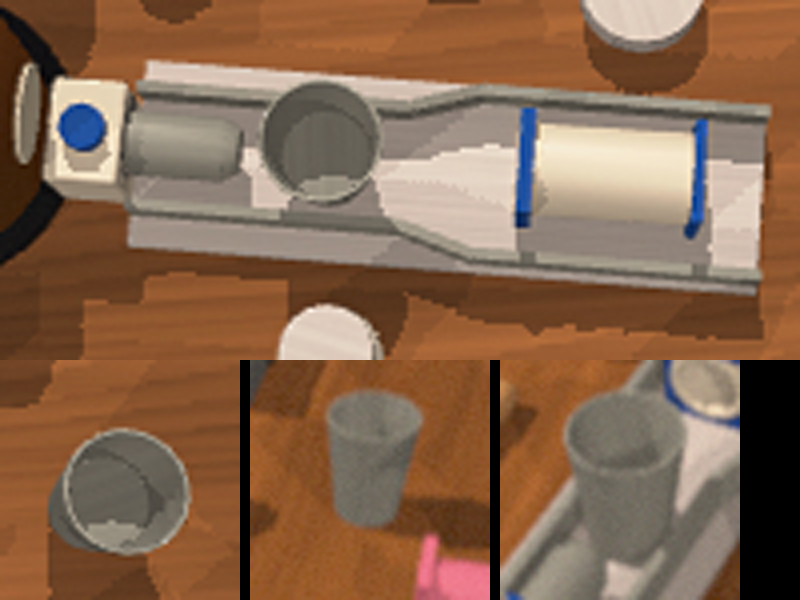

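```bash
cat > h.py <<'E'
import numpy as np
from rig import camera_params
def ray(n,u,v,z):
    p=camera_params(n);f=240/np.tan(np.radians(p["vertical_fov"]/2));T=p["world_to_cam"]
    R=T[:3,:3];o=-R.T@T[:3,3];d=R.T@np.array([(u-p["cx"])/f,(v-p["cy"])/f,1.]);return o+d*(z-o[2])/d[2]
def crop(x,y,ox,oy,z): return ray("top",(x+.5)/4-.5+ox,(y+.5)/4-.5+oy,z)*1000
E
python3 - <<'E'
from h import *
A=lambda x,y,z:crop(x,y,200,205,z)
dp=A(320,141.5,.088);sp=crop(126,131,465,245,.08)
print("drip",dp,"diam",A(261,141,.088)-A(379,141,.088),"stack",sp,crop(63,131,465,245,.08)-crop(189,131,465,245,.08))
e1=A(770,110.5,.033);e2=A(762,275,.033);e=(e1+e2)/2;print("rear",e1,e2,e,"sep",np.linalg.norm(e1-e2))
cap=A(82,127,.076);n1=A(145,88,.033);n2=A(138,209,.033)
print("cap",cap,"rails",n1,n2,"dist cap-rear",np.linalg.norm((cap-e)[:2]))
d=(cap-e)[:2];print("yaw",np.degrees(np.arctan2(d[1],d[0])))
d=e1-e2;print("yaw from end",np.degrees(np.arctan2(d[1],d[0]))+90)
d=(n1+n2)/2-e;print("yaw from rails",np.degrees(np.arctan2(d[1],d[0])))
d=A(145,82,.033)-A(400,104,.033);print("yaw railedge",np.degrees(np.arctan2(d[1],d[0])))
f1=A(529,109,.064);f2=A(524,215,.064);r1=A(702,121,.064);r2=A(695,226,.064)
print("sleeve",f1,f2,r1,r2)
# side: rim centres
for nm,x,y,ox,oy,z in(("stack",374.5-250,410-360,365,180,.08),("drip",125,422-360,275,270,.088)):
    print(nm,ray("side",(x+.5)/4-.5+ox,(y+.5)/4-.5+oy,z)*1000)
E
```

```text
drip [563.81871465  47.74488513  88.        ] diam [ 4.15180944 61.10809507  0.        ] stack [ 456.69991761 -393.3204793    80.        ] [ 4.40308189 64.84199454  0.        ]
rear [ 575.02585431 -193.62113463   33.        ] [ 485.76985844 -181.29116624   33.        ] [ 530.39785638 -187.45615044   33.        ] sep 90.10361213613992
cap [582.33870022 172.60010768  76.        ] rails [610.50435673 144.35457752  33.        ] [544.18343776 150.76302382  33.        ] dist cap-rear 363.7833974585405
yaw 81.79127885108318
yaw from end 82.13484630353365
yaw from rails 82.02301808493972
yaw railedge 81.08313710529056
sleeve [578.47259591 -62.33922056  64.        ] [521.93843726 -55.71523204  64.        ] [ 565.79169573 -153.29855009   64.        ] [ 510.02350232 -144.89871302   64.        ]
stack [ 457.74313796 -401.97366819   80.        ]
drip [567.58915943  40.7673654   88.        ]
```

The manual's scale: shifts go in shares of 30 cm and turns go in shares of 60 degrees. Converting my numbers, 190 mm / 300 = 0.6333, -166 mm / 300 = -0.5533, -56 degrees / 60 = -0.9333.

arm_command:
  targets:
    - [0.0733, -0.0633, 0, -0.1167]
    - [0.1533, -0.1333, 0, -0.2333]
    - [0.2333, -0.2033, 0, -0.35]
    - [0.3133, -0.2733, 0, -0.4667]
    - [0.3933, -0.3433, 0, -0.5833]
    - [0.4733, -0.4133, 0, -0.7]
    - [0.5533, -0.4833, 0, -0.8167]
    - [0.6333, -0.5533, 0, -0.9333]
  gripper: 88

```text
time: 0.77
ee_pos: [0.3665, -0.3674, 0.2385]
tcp_rot: [-180.0, -0.0, 79.7]
contact_force: [0.7, 1.1, 0.7]
grip_width: 0.0876
grasp_force: 0.0
```

```bash
cat >> h.py <<'E'
def go(x,y,z,yaw):
    from rig import read_state
    s=read_state();p=np.array(s["ee_pos"])*1000;w=s["tcp_rot"][2];c,n=np.cos(np.radians(w)),np.sin(np.radians(w))
    d=np.array([x,y,z])-p;print("t",s["time"],"p",p.round(1),"rot",np.round(s["tcp_rot"],2),"F",np.round(s["contact_force"],1),"grip",s["grip_width"],s["grasp_force"],"j",np.round(s["joint_pos"]))
    print("shift",np.round([c*d[0]+n*d[1],n*d[0]-c*d[1],-d[2]],1),"turn",round(w-yaw,1))
E
python3 - <<'E'
from h import *
go(563.8,47.7,239,82)
print("bottle",ray("top",356,310,.11)*1000,"cream",ray("top",282,293,.055)*1000,"amber",ray("top",468,215,.065)*1000)
E
```

```text
t 0.7667 p [ 366.5 -367.4  238.5] rot [-179.97   -0.     79.71] F [0.7 1.1 0.7] grip 0.08755759655307052 0.0 j [ 54.  19. -17. 107.   7.  55.  24.]
shift [443.6 119.9  -0.5] turn -2.3
bottle [407.32827114 -97.91131063 110.        ] cream [457.09907138  50.79511129  55.        ] amber [ 595.20462129 -354.24354055   65.        ]
```

In the tool's units: 224 mm / 300 = 0.7467, 196 mm / 300 = 0.6533, -2.3 degrees / 60 = -0.0383.

arm_command:
  targets:
    - [0.0933, 0.0267, 0, -0.0167]
    - [0.1867, 0.05, 0, -0.0333]
    - [0.28, 0.0767, 0, -0.0383]
    - [0.3733, 0.1, 0, -0.0383]
    - [0.4667, 0.1267, 0, -0.0383]
    - [0.56, 0.15, 0, -0.0383]
    - [0.6533, 0.1767, 0, -0.0383]
    - [0.7467, 0.2, 0, -0.0383]

```text
time: 1.43
ee_pos: [0.4669, -0.1585, 0.2385]
tcp_rot: [-180.0, 0.0, 81.7]
contact_force: [-0.1, -0.1, -0.2]
grip_width: 0.0881
grasp_force: 0.0
```

```bash
python3 - <<'E'
from h import *
go(563.8,47.7,130,82)
E
```

```text
t 1.4333 p [ 466.9 -158.5  238.5] rot [-179.98    0.     81.66] F [-0.1 -0.1 -0.2] grip 0.08811300758686681 0.0 j [ 34.  17. -24. 110.   9.  54.  -3.]
shift [218.1  66.  108.5] turn -0.3
```

In the tool's units: 216 mm / 300 = 0.72, 180 mm / 300 = 0.6.

arm_command:
  targets:
    - [0.12, 0.0367, 0, 0]
    - [0.24, 0.0733, 0, 0]
    - [0.36, 0.11, 0.0667, 0]
    - [0.48, 0.1467, 0.1333, 0]
    - [0.6, 0.1833, 0.2167, 0]
    - [0.7, 0.2133, 0.3, 0]
    - [0.72, 0.22, 0.3333, 0]
    - [0.72, 0.22, 0.3333, 0]

```text
time: 2.1
ee_pos: [0.5616, 0.0475, 0.1357]
tcp_rot: [-179.7, -0.0, 82.0]
contact_force: [-0.7, 0.0, 0.4]
grip_width: 0.0877
grasp_force: 0.0
```

```bash
python3 - <<'E'
from h import *
import cv2
from rig import read_camera
a=read_camera("top");b=read_camera("side")
go(563.8,47.7,63,82)
c=np.hstack([cv2.resize(a[190:290,200:300],(400,400),interpolation=2),cv2.resize(b[230:330,250:350],(400,400),interpolation=2)])
cv2.imwrite("pics/c1.png",c[:,:,::-1])
E
```

```text
t 2.2 p [562.7  43.3 138.4] rot [-1.7991e+02  7.0000e-02  8.1660e+01] F [0.3 0.4 0.1] grip 0.08830892698435569 0.0 j [  9.  32. -24. 105.  18.  47. -32.]
shift [ 4.6  0.5 75.4] turn -0.3
```

View pics/c1.png

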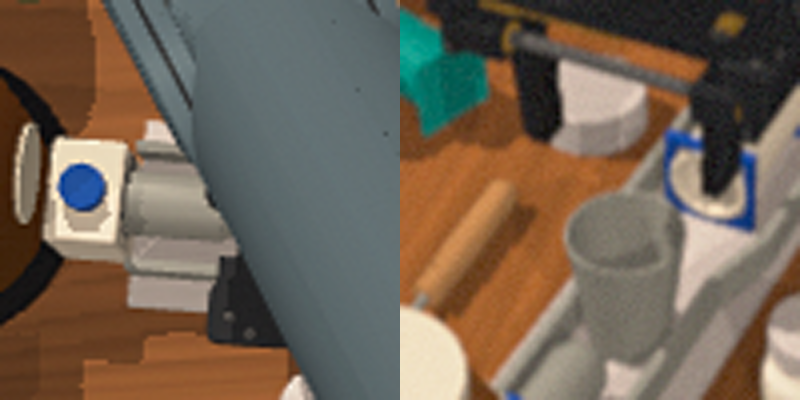

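The side view shows the fingers straddling the tray line above the drip pail (rim centre about (306,287)), with nothing in the way. I'll descend.

In the tool's units: 75 mm / 300 = 0.25, 68 mm / 300 = 0.2267.

arm_command:
  targets:
    - [0.0067, 0, 0.0333, 0]
    - [0.01, 0, 0.0733, 0]
    - [0.01, 0, 0.1133, 0]
    - [0.01, 0, 0.1533, 0]
    - [0.01, 0, 0.1933, 0]
    - [0.01, 0, 0.2267, 0]
    - [0.01, 0, 0.25, 0]
    - [0.01, 0, 0.25, 0]

```text
time: 2.87
ee_pos: [0.5625, 0.0471, 0.0618]
tcp_rot: [-179.8, 0.0, 81.7]
contact_force: [0.5, -0.2, -1.2]
grip_width: 0.0877
grasp_force: 0.0
```

arm_command:
  targets:
    - [0, 0, 0, 0]
    - [0, 0, 0, 0]
    - [0, 0, 0, 0]
    - [0, 0, 0, 0]
    - [0, 0, 0, 0]
    - [0, 0, 0, 0]
    - [0, 0, 0, 0]
    - [0, 0, 0, 0]
  gripper: 55
  newtons: 15

```text
time: 3.53
ee_pos: [0.5644, 0.0474, 0.0643]
tcp_rot: [179.9, -0.0, 81.7]
contact_force: [1.3, -0.2, 4.6]
grip_width: 0.0635
grasp_force: 14.6
```

```bash
python3 - <<'E'
from h import *
import cv2
from rig import read_camera
b=read_camera("side")
go(565,47,63,82)
cv2.imwrite("pics/c2.png",cv2.resize(b[210:350,230:390],(640,560),interpolation=2)[:,:,::-1])
E
```

```text
t 3.5833 p [564.4  47.3  64.2] rot [ 1.7993e+02 -2.0000e-02  8.1660e+01] F [-0.4 -0.2  4.8] grip 0.06311686326685026 14.515618201276084 j [  7.  39. -22. 106.  21.  39. -36.]
shift [-0.2  0.7  1.2] turn -0.3
```

View pics/c2.png

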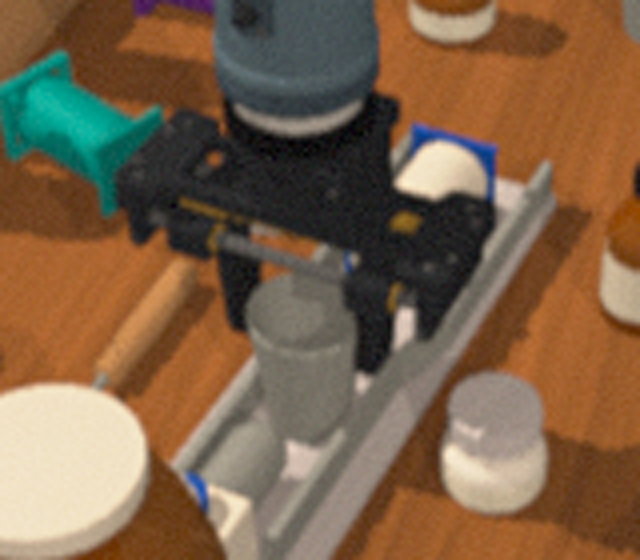

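```bash
python3 - <<'E'
from h import *
for v in (285.5,287.2,289): print(ray("side",305.5,v,.088)*1000)
p=camera_params("side");T=p["world_to_cam"];f=240/np.tan(np.radians(p["vertical_fov"]/2))
def pr(P):
    q=T@np.append(np.array(P)/1000,1);return ((p["cx"]+f*q[0]/q[2]-230)*4,(p["cy"]+f*q[1]/q[2]-210)*4)
c=np.array([564.4,47.3])
th=np.linspace(0,2*np.pi,73)
for name,cc in (("tcp",c),("-8",c+8*np.array([.139,.99])),):
    P=np.array([pr([cc[0]+33*np.cos(t),cc[1]+33*np.sin(t),88]) for t in th]);print(name,P.min(0),P.max(0))
E
```

```text
[567.9612567   42.10760337  88.        ]
[566.18247103  47.0843289   88.        ]
[564.3155085   52.30775757  88.        ]
tcp [242.86658828 268.15473485] [367.10602234 353.62232559]
-8 [235.48775587 277.10087191] [360.45927933 363.57381448]
```

The pail sits centred between the fingers: its rim centre in the picture, about (302,309), matches the TCP to within a few mm. I'll lift.

In the tool's units: -85 mm / 300 = -0.2833, -70 mm / 300 = -0.2333.

arm_command:
  targets:
    - [0, 0, -0.0133, 0]
    - [0, 0, -0.0333, 0]
    - [0, 0, -0.06, 0]
    - [0, 0, -0.0933, 0]
    - [0, 0, -0.1333, 0]
    - [0, 0, -0.1833, 0]
    - [0, 0, -0.2333, 0]
    - [0, 0, -0.2833, 0]
  newtons: 20

```text
time: 4.25
ee_pos: [0.5637, 0.0473, 0.1504]
tcp_rot: [180.0, -0.0, 81.7]
contact_force: [0.2, 0.2, -2.0]
grip_width: 0.0629
grasp_force: 19.9
```

In the tool's units: -40 mm / 300 = -0.1333, -35 mm / 300 = -0.1167.

arm_command:
  targets:
    - [0, 0, -0.04, 0]
    - [0, 0, -0.0833, 0]
    - [0, 0, -0.1167, 0]
    - [0, 0, -0.1333, 0]
    - [0, 0, -0.1333, 0]
    - [0, 0, -0.1333, 0]
    - [0, 0, -0.1333, 0]
    - [0, 0, -0.1333, 0]

```text
time: 4.92
ee_pos: [0.5632, 0.0472, 0.1879]
tcp_rot: [-179.9, 0.0, 81.7]
contact_force: [-0.1, -0.3, -1.6]
grip_width: 0.063
grasp_force: 19.9
```

```bash
python3 - <<'E'
from h import *
import cv2
from rig import read_camera
b=read_camera("side")
go(457,-394,186,82)
cv2.imwrite("pics/c3.png",cv2.resize(b[150:310,230:390],(600,600),interpolation=2)[:,:,::-1])
E
```

```text
t 4.9667 p [563.2  47.2 188. ] rot [-1.7992e+02  2.0000e-02  8.1670e+01] F [-0.2  0.3 -1.3] grip 0.0628483789637777 19.900362772905282 j [ 10.  28. -26. 103.  15.  53. -31.]
shift [-451.9  -41.2    2. ] turn -0.3
```

View pics/c3.png

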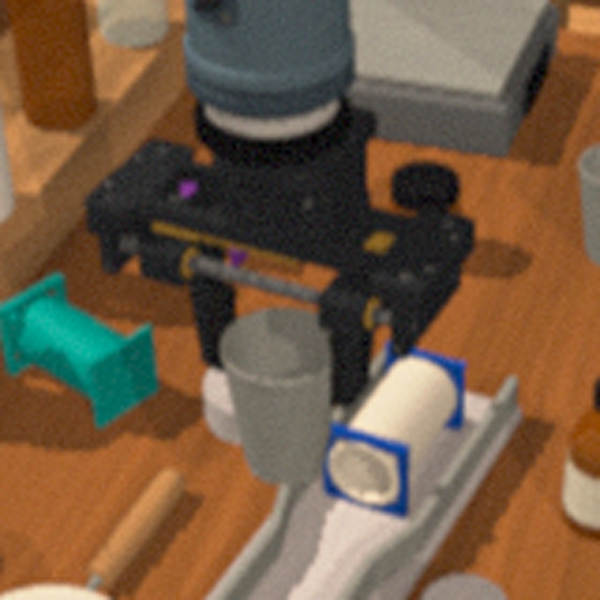

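Held firmly and upright. I'll carry it over to the receiving pail.

In the tool's units: -214 mm / 300 = -0.7133, -184 mm / 300 = -0.6133.

arm_command:
  targets:
    - [-0.04, -0.0033, 0, 0]
    - [-0.12, -0.01, 0, 0]
    - [-0.2133, -0.02, 0, 0]
    - [-0.3133, -0.03, 0, 0]
    - [-0.4133, -0.0367, 0, 0]
    - [-0.5133, -0.0467, 0, 0]
    - [-0.6133, -0.0567, 0, 0]
    - [-0.7133, -0.0667, 0, 0]

```text
time: 5.63
ee_pos: [0.5117, -0.1639, 0.1885]
tcp_rot: [-180.0, 0.0, 81.6]
contact_force: [-0.4, 0.5, -2.0]
grip_width: 0.063
grasp_force: 19.9
```

In the tool's units: -215 mm / 300 = -0.7167, -200 mm / 300 = -0.6667.

arm_command:
  targets:
    - [-0.1, -0.01, 0, 0]
    - [-0.2, -0.02, 0, 0]
    - [-0.3, -0.03, 0, 0]
    - [-0.4, -0.0367, 0, 0]
    - [-0.5, -0.0467, 0, 0]
    - [-0.5933, -0.0567, 0, 0]
    - [-0.6667, -0.0633, 0, 0]
    - [-0.7167, -0.0667, 0, 0]

```text
time: 6.3
ee_pos: [0.4596, -0.375, 0.1883]
tcp_rot: [-179.9, 0.1, 81.5]
contact_force: [-0.6, -0.6, -1.3]
grip_width: 0.063
grasp_force: 19.9
```

arm_command:
  targets:
    - [-0.0333, 0, 0, 0]
    - [-0.06, -0.0033, 0, 0]
    - [-0.0733, -0.0033, 0, 0]
    - [-0.0733, -0.0033, 0, 0]
    - [-0.0733, -0.0033, 0, 0]
    - [-0.0733, -0.0033, 0, 0]
    - [-0.0733, -0.0033, 0, 0]
    - [-0.0733, -0.0033, 0, 0]

```text
time: 6.97
ee_pos: [0.4581, -0.3923, 0.1888]
tcp_rot: [-180.0, -0.0, 81.7]
contact_force: [-0.1, 0.7, -1.4]
grip_width: 0.0632
grasp_force: 19.9
```

```bash
python3 - <<'E'
from h import *
import cv2
from rig import read_camera
b=read_camera("side");a=read_camera("top")
go(457,-394,140,82)
for y in(50,57):print(ray("side",(124.5+.5)/4-.5+365,(y+.5)/4-.5+180,.08)*1000)
c=np.hstack([cv2.resize(b[120:260,340:440],(400,560),interpolation=2),cv2.resize(a[210:350,440:540],(400,560),interpolation=2)])
cv2.imwrite("pics/c4.png",c[:,:,::-1])
E
```

```text
t 7.0667 p [ 458.  -392.6  188.8] rot [180.   -0.   81.7] F [-0.1  0.7 -1.4] grip 0.06302988466115411 19.90007024444367 j [ 51.  31. -20.  97.  13.  54.  18.]
shift [-1.5 -0.8 48.8] turn -0.3
[ 457.74313796 -401.97366819   80.        ]
[ 455.98361683 -392.75829539   80.        ]
```

View pics/c4.png

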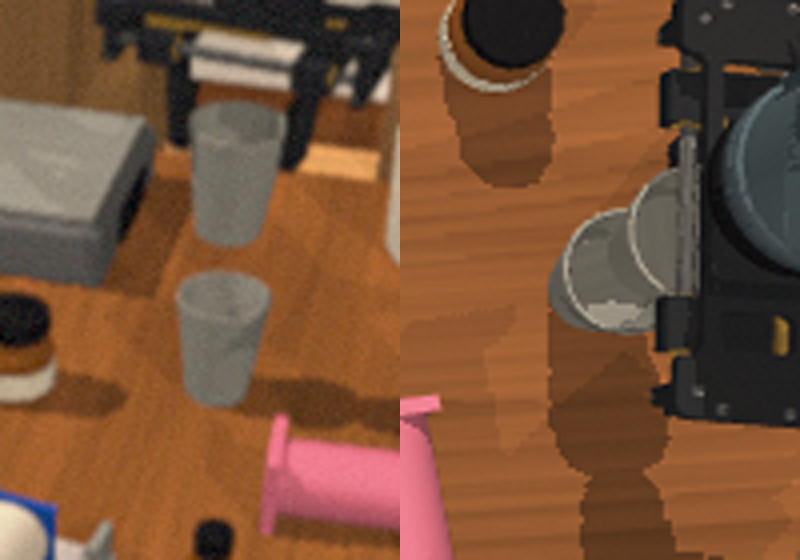

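```bash
python3 - <<'E'
from h import *
def S(x,y,z):return ray("side",(x+.5)/4-.5+340,(y+.5)/4-.5+120,z)*1000
def Tt(x,y,z):return ray("top",(x-400+.5)/4-.5+440,(y+.5)/4-.5+210,z)*1000
p=camera_params("side");T=p["world_to_cam"];f=240/np.tan(np.radians(p["vertical_fov"]/2))
def ext(cx,cy,z,r):
    th=np.linspace(0,6.283,100);P=[]
    for t in th:
        q=T@np.array([cx+r*np.cos(t),cy+r*np.sin(t),z,1]);P.append(((p["cx"]+f*q[0]/q[2]-340)*4,(p["cy"]+f*q[1]/q[2]-120)*4))
    P=np.array(P);return P.min(0).round(),P.max(0).round()
print("held exp",ext(.458,-.3926,.2126,.033),"base",ext(.458,-.3926,.1326,.022))
print("stack exp",ext(.457,-.3935,.080,.033),ext(.457,-.3935,0,.022))
# top view left rim edges
print("held left rim",Tt(630,235,.2126),"stack left rim",Tt(566,268,.080))
E
```

```text
held exp (array([186., 100.]), array([288., 145.])) base (array([194., 213.]), array([259., 245.]))
stack exp (array([174., 270.]), array([270., 320.])) (array([182., 372.]), array([243., 407.]))
held left rim [ 458.80454463 -359.33103105  212.6       ] stack left rim [ 460.34427813 -362.62658917   80.        ]
```

Both views match: the held pail is within about 2 mm of the receiving pail's axis (held rim centre (237,125), receiving rim centre (223,298)). I'll lower it.

In the tool's units: 60 mm / 300 = 0.2, 54 mm / 300 = 0.18.

arm_command:
  targets:
    - [-0.0033, 0, 0.0267, 0]
    - [-0.0067, 0, 0.06, 0]
    - [-0.0067, 0, 0.0933, 0]
    - [-0.0067, 0, 0.1267, 0]
    - [-0.0067, 0, 0.1533, 0]
    - [-0.0067, 0, 0.18, 0]
    - [-0.0067, 0, 0.2, 0]
    - [-0.0067, 0, 0.2, 0]

```text
time: 7.73
ee_pos: [0.4568, -0.3944, 0.1271]
tcp_rot: [-179.9, -0.1, 81.7]
contact_force: [-0.5, 0.5, -0.8]
grip_width: 0.0631
grasp_force: 19.9
```

In the tool's units: 28 mm / 300 = 0.0933, 24 mm / 300 = 0.08.

arm_command:
  targets:
    - [0, 0, 0.0133, 0]
    - [0, 0, 0.0267, 0]
    - [0, 0, 0.04, 0]
    - [0, 0, 0.0533, 0]
    - [0, 0, 0.0667, 0]
    - [0, 0, 0.08, 0]
    - [0, 0, 0.0933, 0]
    - [0, 0, 0.0933, 0]

```text
time: 8.4
ee_pos: [0.457, -0.3947, 0.0998]
tcp_rot: [-179.9, -0.0, 81.7]
contact_force: [-0.7, -0.2, -1.7]
grip_width: 0.0633
grasp_force: 19.9
```

In the tool's units: 7 mm / 300 = 0.0233, 6 mm / 300 = 0.02.

arm_command:
  targets:
    - [0, 0, 0.0033, 0]
    - [0, 0, 0.0067, 0]
    - [0, 0, 0.01, 0]
    - [0, 0, 0.0133, 0]
    - [0, 0, 0.0167, 0]
    - [0, 0, 0.02, 0]
    - [0, 0, 0.0233, 0]
    - [0, 0, 0.0233, 0]

```text
time: 9.07
ee_pos: [0.4574, -0.3949, 0.0935]
tcp_rot: [-180.0, -0.0, 81.7]
contact_force: [-0.4, -0.3, -1.4]
grip_width: 0.0636
grasp_force: 19.9
```

In the tool's units: 3.5 mm / 300 = 0.0117, 3 mm / 300 = 0.01.

arm_command:
  targets:
    - [0, 0, 0.0017, 0]
    - [0, 0, 0.0033, 0]
    - [0, 0, 0.005, 0]
    - [0, 0, 0.0067, 0]
    - [0, 0, 0.0083, 0]
    - [0, 0, 0.01, 0]
    - [0, 0, 0.0117, 0]
    - [0, 0, 0.0117, 0]

```text
time: 9.73
ee_pos: [0.4575, -0.3951, 0.0904]
tcp_rot: [-180.0, 0.0, 81.7]
contact_force: [-0.8, 0.8, 0.2]
grip_width: 0.0631
grasp_force: 19.8
```

Contact is starting. I'll go 1.5 mm further, then release.

In the tool's units: 1.5 mm / 300 = 0.005, 1 mm / 300 = 0.0033.

arm_command:
  targets:
    - [0, 0, 0.0017, 0]
    - [0, 0, 0.0033, 0]
    - [0, 0, 0.005, 0]
    - [0, 0, 0.005, 0]
    - [0, 0, 0.005, 0]
    - [0, 0, 0.005, 0]
    - [0, 0, 0.005, 0]
    - [0, 0, 0.005, 0]

```text
time: 10.4
ee_pos: [0.4579, -0.3954, 0.09]
tcp_rot: [180.0, 0.0, 81.7]
contact_force: [-2.0, 1.4, 10.3]
grip_width: 0.063
grasp_force: 19.2
```

arm_command:
  targets:
    - [0, 0, 0, 0]
    - [0, 0, 0, 0]
    - [0, 0, 0, 0]
    - [0, 0, 0, 0]
    - [0, 0, 0, 0]
    - [0, 0, 0, 0]
    - [0, 0, 0, 0]
    - [0, 0, 0, 0]
  gripper: 88

```text
time: 11.07
ee_pos: [0.4575, -0.395, 0.0887]
tcp_rot: [-180.0, -0.0, 81.7]
contact_force: [0.2, 0.5, -0.0]
grip_width: 0.088
grasp_force: 0.0
```

In the tool's units: -95 mm / 300 = -0.3167, -78 mm / 300 = -0.26.

arm_command:
  targets:
    - [0, 0, -0.0167, 0]
    - [0, 0, -0.04, 0]
    - [0, 0, -0.0733, 0]
    - [0, 0, -0.1133, 0]
    - [0, 0, -0.16, 0]
    - [0, 0, -0.2067, 0]
    - [0, 0, -0.26, 0]
    - [0, 0, -0.3167, 0]

```text
time: 11.73
ee_pos: [0.4576, -0.395, 0.1856]
tcp_rot: [180.0, 0.0, 81.7]
contact_force: [0.7, 0.4, 0.7]
grip_width: 0.0879
grasp_force: 0.0
```

```bash
python3 - <<'E'
from h import *
import cv2
from rig import read_camera
b=read_camera("side");a=read_camera("top")
# push start: behind rear end of sleeve
go(528,-215,190,82)
c=np.hstack([cv2.resize(b[120:260,340:440],(400,560),interpolation=2),cv2.resize(a[210:350,440:540],(400,560),interpolation=2)])
cv2.imwrite("pics/c5.png",c[:,:,::-1])
E
```

```text
t 11.8333 p [ 459.3 -396.3  187.8] rot [179.69   0.19  81.66] F [-0.1  0.4  0.3] grip 0.08837547319574438 0.0 j [ 51.  31. -20.  97.  13.  54.  18.]
shift [189.3  41.7  -2.2] turn -0.3
```

View pics/c5.png

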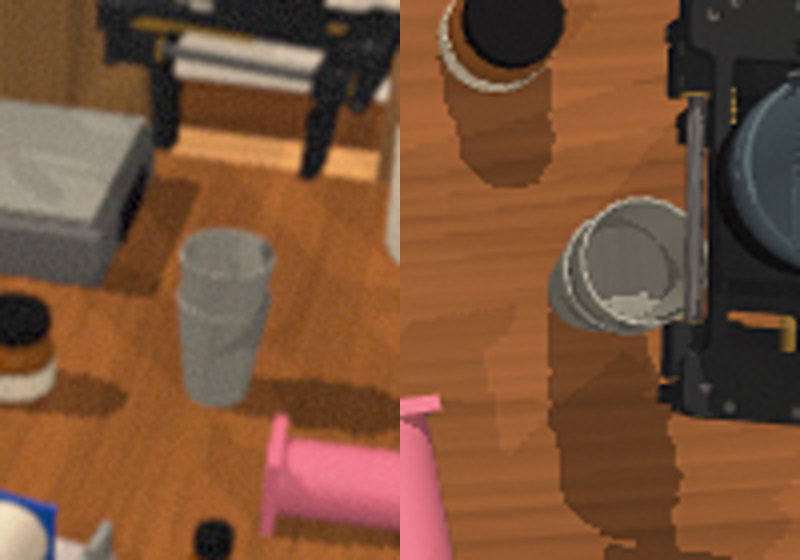

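The drip pail is nested: the side view shows both rims level at about (226,255) and (222,300), and the receiving pail hasn't moved. Now for the sleeve.

In the tool's units: 219 mm / 300 = 0.73, 210 mm / 300 = 0.7.

arm_command:
  targets:
    - [0.0667, 0.0133, 0, 0]
    - [0.1667, 0.0333, 0, 0]
    - [0.2667, 0.0533, 0, 0]
    - [0.3833, 0.0767, 0, 0]
    - [0.5, 0.1, 0, 0]
    - [0.6167, 0.1233, 0, 0]
    - [0.7, 0.14, 0, 0]
    - [0.73, 0.1433, 0, 0]
  gripper: 0

```text
time: 12.5
ee_pos: [0.5333, -0.1792, 0.184]
tcp_rot: [179.9, -0.1, 82.0]
contact_force: [-0.1, 0.5, 0.5]
grip_width: 0.0366
grasp_force: 0.0
```

In the tool's units: 110 mm / 300 = 0.3667, 105 mm / 300 = 0.35.

arm_command:
  targets:
    - [0, 0, 0.05, 0]
    - [0, 0, 0.1167, 0]
    - [0, 0, 0.2, 0]
    - [0, 0, 0.2667, 0]
    - [0, 0, 0.3167, 0]
    - [0, 0, 0.35, 0]
    - [0, 0, 0.3667, 0]
    - [0, 0, 0.3667, 0]

```text
time: 13.17
ee_pos: [0.5311, -0.185, 0.073]
tcp_rot: [-179.9, 0.0, 81.6]
contact_force: [-0.8, -0.5, 0.3]
grip_width: 0.0003
grasp_force: 0.0
```

```bash
python3 - <<'E'
from h import *
import cv2
from rig import read_camera
b=read_camera("side")
go(531.5,-185,28,82)
cv2.imwrite("pics/c6.png",cv2.resize(b[180:340,270:430],(600,600),interpolation=2)[:,:,::-1])
E
```

```text
t 13.2167 p [ 531.7 -185.    73.8] rot [-1.7999e+02  1.0000e-02  8.1640e+01] F [ 0.6 -0.3  0.4] grip 0.00041472042579941205 0.0 j [ 29.  37. -20. 107.  19.  39.  -9.]
shift [-0.  -0.2 45.8] turn -0.4
```

View pics/c6.png

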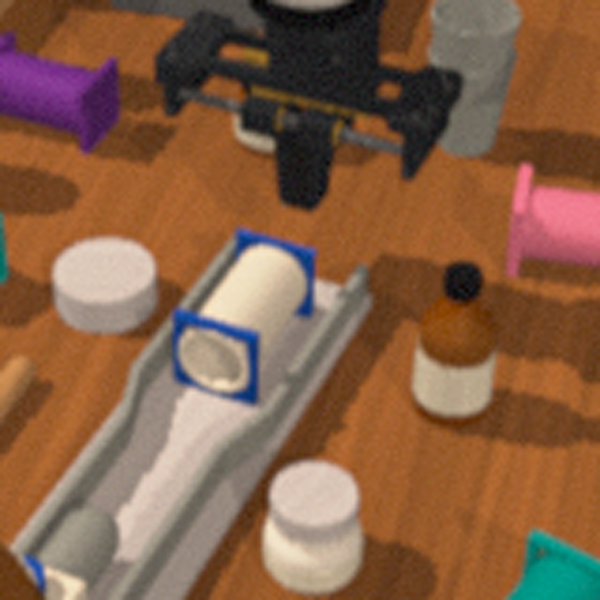

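Clear path: fingers at (303,190), with the sleeve's rear plate at (275,270) ahead of them. I'll descend and push.

In the tool's units: 45 mm / 300 = 0.15, 42 mm / 300 = 0.14.

arm_command:
  targets:
    - [0, 0, 0.0333, 0]
    - [0, 0, 0.0733, 0]
    - [0, 0, 0.1133, 0]
    - [0, 0, 0.14, 0]
    - [0, 0, 0.15, 0]
    - [0.01, 0, 0.15, 0]
    - [0.0233, 0, 0.15, 0]
    - [0.0333, 0, 0.15, 0]

```text
time: 13.88
ee_pos: [0.5337, -0.174, 0.029]
tcp_rot: [180.0, -0.0, 81.7]
contact_force: [-0.1, 0.3, 0.4]
grip_width: 0.0007
grasp_force: 0.0
```

In the tool's units: 42 mm / 300 = 0.14, 36 mm / 300 = 0.12.

arm_command:
  targets:
    - [0.0133, 0, 0, 0]
    - [0.0267, 0, 0, 0]
    - [0.0433, 0, 0, 0]
    - [0.06, 0, 0, 0]
    - [0.08, 0, 0, 0]
    - [0.1, 0, 0, 0]
    - [0.12, 0, 0, 0]
    - [0.14, 0, 0, 0]

```text
time: 14.55
ee_pos: [0.5394, -0.1325, 0.0288]
tcp_rot: [180.0, 0.0, 81.7]
contact_force: [0.7, -1.5, 1.1]
grip_width: 0.0004
grasp_force: 0.8
```

In the tool's units: 48 mm / 300 = 0.16, 42 mm / 300 = 0.14.

arm_command:
  targets:
    - [0.02, 0, 0, 0]
    - [0.04, 0, 0, 0]
    - [0.06, 0, 0, 0]
    - [0.08, 0, 0, 0]
    - [0.1, 0, 0, 0]
    - [0.12, 0, 0, 0]
    - [0.14, 0, 0, 0]
    - [0.16, 0, 0, 0]

```text
time: 15.22
ee_pos: [0.5412, -0.1005, 0.0288]
tcp_rot: [-179.6, 1.1, 81.1]
contact_force: [-16.5, -45.0, 20.8]
grip_width: 0.0004
grasp_force: 23.9
```

In the tool's units: 42 mm / 300 = 0.14, 40 mm / 300 = 0.1333.

arm_command:
  targets:
    - [0.02, 0, 0, 0]
    - [0.04, 0, 0, 0]
    - [0.06, 0, 0, 0]
    - [0.08, 0, 0, 0]
    - [0.1, 0, 0, 0]
    - [0.12, 0, 0, 0]
    - [0.1333, 0, 0, 0]
    - [0.14, 0, 0, 0]

```text
time: 15.88
ee_pos: [0.5524, -0.0427, 0.0286]
tcp_rot: [-180.0, -0.0, 81.7]
contact_force: [-0.2, -1.5, 0.6]
grip_width: 0.0001
grasp_force: 0.7
```

```bash
python3 - <<'E'
from h import *
import cv2
from rig import read_camera
b=read_camera("side")
e=np.array([530.4,-187.5])+(345-109)*np.array([.1392,.9903])
go(*e,28,82)
cv2.imwrite("pics/c7.png",cv2.resize(b[200:360,250:410],(600,600),interpolation=2)[:,:,::-1])
E
```

```text
t 15.9333 p [552.5 -42.6  28.6] rot [-1.800e+02 -5.000e-02  8.175e+01] F [ 1.   1.  -0.5] grip 0.00046388698697033857 0.0 j [ 13.  41. -17. 108.  20.  34. -25.]
shift [89.4 -2.1  0.6] turn -0.3
```

View pics/c7.png

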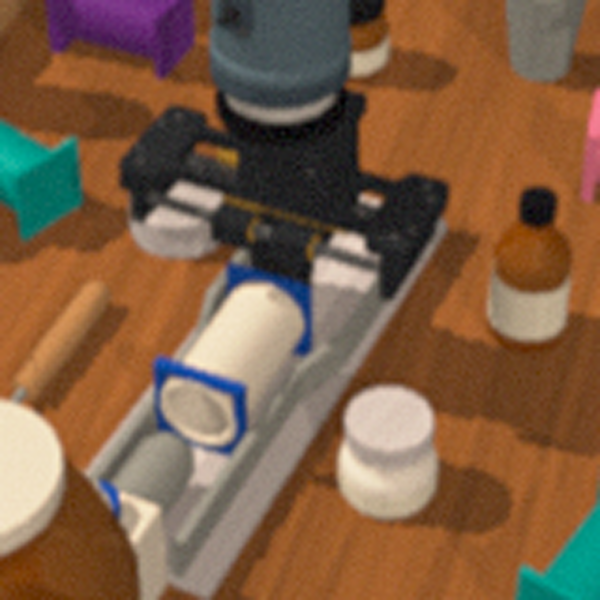

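The sleeve is in the narrow channel, with its mouth (200,415) lined up on the spigot (150,465). I'll carry on slowly.

In the tool's units: 24 mm / 300 = 0.08, 21 mm / 300 = 0.07.

arm_command:
  targets:
    - [0.01, 0, 0, 0]
    - [0.02, -0.0017, 0, 0]
    - [0.03, -0.0017, 0, 0]
    - [0.04, -0.0033, 0, 0]
    - [0.05, -0.0033, 0, 0]
    - [0.06, -0.0033, 0, 0]
    - [0.07, -0.0033, 0, 0]
    - [0.08, -0.0033, 0, 0]

```text
time: 16.6
ee_pos: [0.5548, -0.0198, 0.0287]
tcp_rot: [-180.0, -0.0, 81.7]
contact_force: [-0.5, -1.0, -0.5]
grip_width: 0.0006
grasp_force: 0.4
```

In the tool's units: 24 mm / 300 = 0.08, 21 mm / 300 = 0.07.

arm_command:
  targets:
    - [0.01, 0, 0, 0]
    - [0.02, 0, 0, 0]
    - [0.03, 0, 0, 0]
    - [0.04, 0, 0, 0]
    - [0.05, 0, 0, 0]
    - [0.06, 0, 0, 0]
    - [0.07, 0, 0, 0]
    - [0.08, 0, 0, 0]

```text
time: 17.27
ee_pos: [0.5583, 0.0041, 0.0287]
tcp_rot: [-180.0, -0.0, 81.7]
contact_force: [-0.4, -1.4, 0.2]
grip_width: 0.0004
grasp_force: 0.5
```

In the tool's units: 24 mm / 300 = 0.08, 21 mm / 300 = 0.07.

arm_command:
  targets:
    - [0.01, 0, 0, 0]
    - [0.02, 0, 0, 0]
    - [0.03, 0, 0, 0]
    - [0.04, 0, 0, 0]
    - [0.05, 0, 0, 0]
    - [0.06, 0, 0, 0]
    - [0.07, 0, 0, 0]
    - [0.08, 0, 0, 0]

```text
time: 17.93
ee_pos: [0.5619, 0.0276, 0.0287]
tcp_rot: [180.0, -0.0, 81.7]
contact_force: [-0.9, -0.5, -0.4]
grip_width: 0.0002
grasp_force: 0.6
```

```bash
python3 - <<'E'
from h import *
e=np.array([530.4,-187.5])+(345-109)*np.array([.1392,.9903])
go(*e,28,82)
E
```

```text
t 17.9333 p [561.9  27.6  28.7] rot [180.    -0.    81.67] F [-0.9 -0.5 -0.4] grip 0.0002122095396252712 0.5607460885948967 j [  5.  41. -17. 107.  19.  34. -32.]
shift [18.6 -1.3  0.7] turn -0.3
```

In the tool's units: 13 mm / 300 = 0.0433, 12.5 mm / 300 = 0.0417.

arm_command:
  targets:
    - [0.0067, 0, 0, 0]
    - [0.0133, 0, 0, 0]
    - [0.02, 0, 0, 0]
    - [0.0267, 0, 0, 0]
    - [0.0333, 0, 0, 0]
    - [0.0383, 0, 0, 0]
    - [0.0417, 0, 0, 0]
    - [0.0433, 0, 0, 0]

```text
time: 18.6
ee_pos: [0.5637, 0.0404, 0.0287]
tcp_rot: [180.0, -0.0, 81.7]
contact_force: [-0.7, -1.8, 1.3]
grip_width: 0.0007
grasp_force: 0.8
```

In the tool's units: 4 mm / 300 = 0.0133, 3.5 mm / 300 = 0.0117.

arm_command:
  targets:
    - [0.0017, 0, 0, 0]
    - [0.0033, 0, 0, 0]
    - [0.005, 0, 0, 0]
    - [0.0067, 0, 0, 0]
    - [0.0083, 0, 0, 0]
    - [0.01, 0, 0, 0]
    - [0.0117, 0, 0, 0]
    - [0.0133, 0, 0, 0]

```text
time: 19.27
ee_pos: [0.5643, 0.0442, 0.0287]
tcp_rot: [180.0, -0.0, 81.7]
contact_force: [-0.9, -1.7, 0.9]
grip_width: 0.0004
grasp_force: 0.9
```

In the tool's units: 3 mm / 300 = 0.01, 2.7 mm / 300 = 0.009.

arm_command:
  targets:
    - [0.0013, 0, 0, 0]
    - [0.0027, 0, 0, 0]
    - [0.004, 0, 0, 0]
    - [0.0053, 0, 0, 0]
    - [0.0067, 0, 0, 0]
    - [0.008, 0, 0, 0]
    - [0.009, 0, 0, 0]
    - [0.01, 0, 0, 0]

```text
time: 19.93
ee_pos: [0.5644, 0.0453, 0.0287]
tcp_rot: [-180.0, 0.1, 81.6]
contact_force: [-1.9, -6.9, 4.2]
grip_width: 0.0002
grasp_force: 3.6
```

Contact came where predicted. I'll press a little more, then look.

In the tool's units: 1.2 mm / 300 = 0.004, 0.8 mm / 300 = 0.0027.

arm_command:
  targets:
    - [0.0013, 0, 0, 0]
    - [0.0027, 0, 0, 0]
    - [0.004, 0, 0, 0]
    - [0.004, 0, 0, 0]
    - [0.004, 0, 0, 0]
    - [0.004, 0, 0, 0]
    - [0.004, 0, 0, 0]
    - [0.004, 0, 0, 0]

```text
time: 20.6
ee_pos: [0.5644, 0.0453, 0.0287]
tcp_rot: [-179.9, 0.2, 81.6]
contact_force: [-3.3, -8.3, 5.6]
grip_width: 0.0006
grasp_force: 4.6
```

arm_command:
  targets:
    - [-0.0067, 0, 0, 0]
    - [-0.02, 0, 0, 0]
    - [-0.04, 0, 0, 0]
    - [-0.0667, 0, 0, 0]
    - [-0.1, 0, -0.0167, 0]
    - [-0.1333, 0, -0.0667, 0]
    - [-0.1667, 0, -0.15, 0]
    - [-0.2, 0, -0.25, 0]

```text
time: 21.27
ee_pos: [0.5546, -0.0124, 0.1035]
tcp_rot: [-179.8, 0.0, 81.6]
contact_force: [1.2, 0.2, -0.5]
grip_width: 0.0006
grasp_force: 0.0
```

In the tool's units: -215 mm / 300 = -0.7167, -205 mm / 300 = -0.6833.

arm_command:
  targets:
    - [-0.0667, 0, -0.0833, 0]
    - [-0.15, 0, -0.1667, 0]
    - [-0.25, 0, -0.25, 0]
    - [-0.3667, 0, -0.3, 0]
    - [-0.4833, 0, -0.3, 0]
    - [-0.6, 0, -0.3, 0]
    - [-0.6833, 0, -0.3, 0]
    - [-0.7167, 0, -0.3, 0]

```text
time: 21.93
ee_pos: [0.5231, -0.2296, 0.194]
tcp_rot: [-180.0, 0.1, 81.3]
contact_force: [-0.5, -0.5, -0.5]
grip_width: 0.0005
grasp_force: 0.0
```

```bash
python3 - <<'E'
from h import *
import cv2
from rig import read_camera
b=read_camera("side");a=read_camera("top")
go(530,-187,28,82)
o=np.zeros((600,800,3),np.uint8)
o[:240,:]=cv2.resize(a[210:270,200:400],(800,240),interpolation=2)
o[240:,:]=cv2.resize(b[165:345,200:440],(800,600),interpolation=2)[:360] if 0 else cv2.resize(b[180:360,200:600],(800,360),interpolation=2)
cv2.imwrite("pics/c8.png",o[:,:,::-1])
E
```

```text
t 22.0333 p [ 524.1 -226.2  193.7] rot [-1.7999e+02  3.0000e-02  8.1430e+01] F [0.6 0.7 0.6] grip 0.00016566054231829328 0.0 j [ 34.  28. -20. 102.  11.  53.   1.]
shift [ 39.6   0.  165.7] turn -0.6
```

View pics/c8.png

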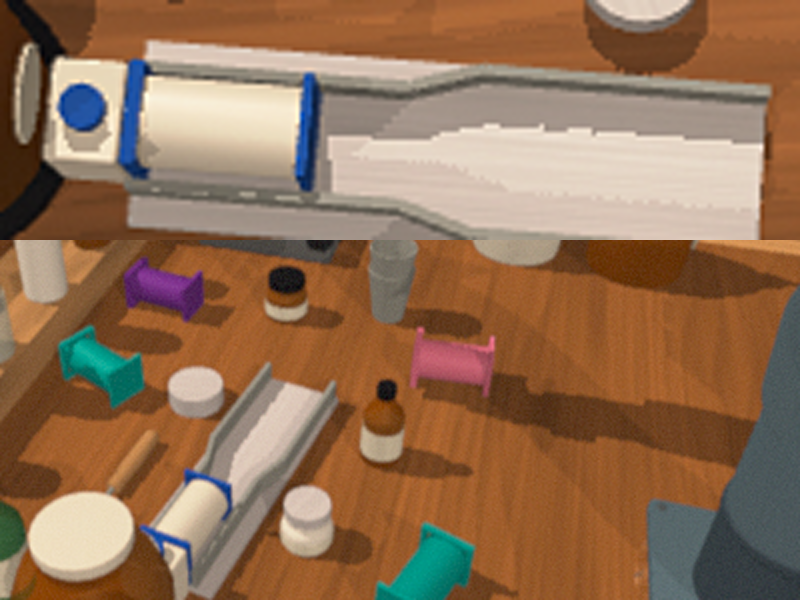

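The top view shows the sleeve's mouth plate at (133,118) flush against the tap body. The side view shows the pails nested at (390,280) and the other items where they were. I'm handing the job in.

```bash
python3 -c "from rig import *; print(job_done())"
```

```text
the job is handed in; nothing more can be done
None
```

I nested the drip pail upright in the receiving pail, then pushed the sleeve along its tray until its mouth sat against the tap body. I handed the job in at about 22 s; one brief 45 N push, as the sleeve jammed at the tray's narrowing, was the highest force reading I saw.

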